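# Zero the scale and start the timer

## Task

Get ready to weigh and time a brew by touching three keys with the fingertips, in this order: press down the long bar key of the kitchen scale to switch it on (it stays down), then press down its round key to zero the mug and let it come up again, then press down the broad round plunger on top of the separate puck-shaped timer (it stays down too). Press each key all the way but lightly, leave the scale's square key alone, and do not lift or shift the timer, the mug on the scale or anything else that stands about.

Things in the scene. Friction and masses are not known exactly. Their poses are not given: they have to be found in the camera images.
- scale: white kitchen scale, 220 mm deep (its x) by 184 wide (its y), fixed. Origin: centre of its underside; x points from key strip to steel weighing plate, y to its left seen from the robot, z up. Plate: 136 x 160 mm, centred at x = +34 mm, top 28 mm up. Strip: nearest the robot, top 22 mm up, keys in a row at x = -85 mm: long bar y = +54, round 0, square -54. May be left or right of the timer.
- bar_key_top (a point): centre of the top of the long bar key (switches the scale on), 36 mm along the scale's y by 16 mm, leftmost of the row; the point goes down with the key. It moves straight down by up to 6 mm and its top stands 9 mm above the strip round it when up.
- bar_key (a joint): the long bar key. Joint value: 0 is up, 0.006 m is fully down. Takes about 3 N to push; it stays wherever it is pushed to.
- round_key_top (a point): centre of the top of the round key (zeroes the scale), 22 mm across, middle of the row; the point goes down with the key. It moves straight down by up to 6 mm and its top stands 9 mm above the strip round it when up.
- round_key (a joint): the round key. Joint value: 0 is up, 0.006 m is fully down. A spring: about 1.5 N starts it and about 4 N holds it fully down; it comes back up when let go.
- square_key_top (a point): centre of the top of the square key (changes units, not to be pressed), 19 x 19 mm, rightmost of the row. It moves straight down by up to 6 mm and its top stands 9 mm above the strip round it when up.
- square_key (a joint): the square key. Joint value: 0 is up, 0.006 m is fully down. A spring: about 1.5 N starts it and about 4 N holds it fully down; it comes back up when let go.
- timer: puck-shaped kitchen timer, white plastic, 86 mm across, 30 mm high without its plunger, about 0.4 kg, loose on the worktop. Origin: centre of its underside, z up. Left of scale and timer (beyond y = 0.2 m) a fixed dish rack with upright plates fills the sink top: pass it on the robot's side (x below 0.42 m) or above its 0.3 m.
- plunger_top (a point): centre of the top of the timer's grey round plunger, 42 mm across, 40 mm above the worktop when up; the point goes down with it, by up to 6 mm.
- plunger (a joint): the timer's plunger. Joint value: 0 is up, 0.006 m is fully down. Takes about 3 N to push; it stays wherever it is pushed to.
- mug: mug, 90 mm across and 105 mm high with a handle, loose on the scale's plate, about 130 mm behind the row of keys. Origin: centre of its underside, z up.
- spice_jar: spice jar with a dark cap, 41 mm across, 105 mm high, about 0.1 m behind the timer. Origin: centre of its underside.
- lemon: lemon, 78 x 55 x 56 mm, about 0.11 m before the timer. Origin: its underside.
- teaspoon: teaspoon, 130 x 27 x 11 mm, lying at the front edge. Origin: its underside.
- olive_pot: small round pot with a screw lid, 53 mm across, 53 mm high, at the front edge on the right. Origin: centre of its underside.

How it is judged:
On the way, in this order (a step that is already met when the one before it is completed fails the run):
1. the bar key is pressed down (value of joint bar_key above 0.004 m), for 0.1 s.
2. the round key is pressed down, the bar key still down (value of joint each of round_key, bar_key above 0.004 m), for 0.1 s.
3. with the round key up again, the timer's plunger is pressed down (value of joint plunger above 0.004 m and value of joint round_key below 0.0015 m), for 0.1 s.
At the end, for the whole second after the job is handed in: Bar key and plunger stay down by more than 4 mm of their 6 mm, round and square keys are up within 1.5 mm, the timer stands upright and at rest within 20 mm of where it was, the mug upright and at rest on the scale within 15 mm of where it was (all of step 3 and value of joint bar_key above 0.004 m and value of joint square_key below 0.0015 m and distance of timer from where it was at the start of the episode below 0.02 m and linear speed of each of timer, mug below 0.01 m/s and angle between each of timer, mug's own z axis and vertical below 0.1 rad and z of mug in the frame of scale above 0.022 m and distance of mug from where it was at the start of the episode below 0.015 m); the robot touches nothing.
It fails at once if the square key is pressed by more than 2 mm, or the round key or plunger by more than 3 mm while the scale is off (bar key up) (value of joint square_key above 0.002 m or (value of joint any of round_key, plunger above 0.003 m and value of joint bar_key below 0.003 m)).
It fails at once if scale or timer is pressed with more than 30 N (contact force between any of the fingers, the arm and scale above 30 N or contact force between any of the fingers, the arm and timer above 30 N).
It fails at once if the timer is lifted by more than 8 mm or shifted by more than 25 mm (height (world z) of timer above 0.008 m or distance of timer from where it was at the start of the episode above 0.025 m).
It fails at once if the mug is shifted or lifted by more than 20 mm or tipped (distance of mug from where it was at the start of the episode above 0.02 m or angle between mug's own z axis and vertical above 0.3 rad).
It fails at once if a bystander is shifted or lifted by more than 30 mm (distance of any of spice_jar, lemon, teaspoon, olive_pot from where it was at the start of the episode above 0.03 m).
It also fails if it takes over 51 s, if anything falls off the work surface, if the arm or the gripper's body presses on something with over 40 N, if the wrist force passes 120 N, or if a joint passes its speed limit or range.

## Robot

A 6-joint arm with a two-finger parallel gripper is mounted at the origin on a cart in front of the work surface, level with it; the furniture and walls round the work are solid. World frame = base frame: x ahead of the robot, y to its left, z up, the work surface at z = 0. Lengths are in m, angles in rad, forces in N, time in s.
With the tool pointing down it reaches from about 0.325 to 0.9 m from the base axis. Payload 6.1 kg.
Tool frame: the origin (TCP) lies at the very end of the fingers, on their centre line; the grasp point (between the pads) lies 19 mm behind it; z points along the fingers, y is the line along which they close (so a half turn about z gives the same grasp; the last joint's range is limited). The gripper opens to 87 mm and grips with 3 to 60 N. Pads are 19 mm wide; open, the fingers measure 117 mm over their backs; the gripper's body (75 mm by 190 mm) begins 51 mm behind the grasp point.
Start: joints at [1.019, 0.22, 1.526, -0, 1.395, -0.126], TCP at [0.258, 0.569, 0.223] pointing down, gripper open.
Joint ranges: [-2.98, 2.98], [-0.91, 2.08], [0.09, 2.57], [-1.24, 4.39], [0.2, 2.65], [-2.68, 2.68]. Speed limits (rad/s): [2.57, 2.57, 3.01, 3.14, 3.14, 3.14].

## Interface

Orientations are given as a unit quaternion [w, x, y, z].
In Python, from rig import robot gives the robot as it stands.
- The arm moves only by the tool step_arm, never from a script. Its arguments are lists of equal length, an entry for each row: "claw": the opening, from -1 (shut) to 1 (fully open), so that 0 is half open; "travel": the shift along the tool's x, y, z normalised to -1 to 1, where 1 is 30 mm, a list of three; "twist": the turn, a rotation vector about the tool's x, y, z normalised to -1 to 1, where 1 is 90 degrees, a list of three. In form: {"claw": [claw, ...], "travel": [[tx, ty, tz], ...], "twist": [[rx, ry, rz], ...]}. A call has 1 to 12 rows; each row shifts and turns the commanded pose from where the row before left it, along the tool's axes as they then stand; what a row does not reach is not made up. A row lasts 1/8 s, in which the tool goes at most 62.5 mm and 10.7 degrees, less where a joint would pass 70% of its speed; a pose out of reach is approached as far as the arm can. A call with a number of a shift or a turn outside -1 to 1 is refused whole. A call with a gripper value outside its range is refused whole. The fingers move at their own pace and stop on an object; "force" is the grip in N (left out, the last holds). Time passes only in rows, so rows that do not move let the fingers close. It gives the time, the measured TCP pose, the force, the opening and the grip force at its end, in the units of the state.
- robot.state(): the state, without advancing time (a new reading comes with each control period).
- robot.snapshot(name): name is "scene" or "top" or "wrist"; returns a dict with "color" (400x640x3 uint8, red, green, blue), "intrinsics" (3x3 intrinsics, pixels), "k1" (the pictures are not rectified: a ray, as slopes to the right and down, at radius r is drawn at 1 + k1 r^2 times it, then the intrinsics apply), "eye" and "attitude" of the camera in the world; the wrist camera has in their place "hand_eye" (4x4, takes a point from camera to tool coordinates, whose origin is the TCP and whose axes are the flange's). Camera axes: x right, y down, z forward; pixel columns grow to the right and rows downward; lengths in m; the calibration is good to about 2 mm. A picture is of the moment at which its call begins: read the wrist's pose just before it. There is no depth.
- robot.job_done(): hands the job in; it is judged then, once.
The state is a dict: "clock": time; "joints": joint angles; "joint_velocities": joint speeds; "joint_efforts": joint torques, N m; "eef_pos": TCP position; "ee_rot": TCP orientation; "ft_force": force on the tool from outside, world axes, zero at the start; "ft_torque": the same for the moment, N m; "grip_width": opening from 0.0 (shut) to 1.0 (fully open); "gripper_force": force on a finger pad.
Only numpy, scipy, OpenCV 4.12 (cv2) and the standard library are available. Lean on these libraries where they do the work, as an engineer would, in place of code of your own. Each camera call takes 0.05 s, during which the arm holds its last target. There are 200 camera calls.

## Working session

There is one attempt and no reset: what is moved stays moved. The work goes in short steps, Python scripts to look and compute and a tool call to move; the robot and the scene stay as the last step left them, time stands still between calls to the robot, and variables do not carry over. Pictures are saved under pics/ and viewed, at most 10 in all, crops included, and the job is handed in when it is done.

Besides the shell and the picture viewer there is one more tool, called as a command line: name --argument value ..., lists and objects as JSON in quotes. step_arm: Moves the arm, as the interface text tells. Scaled input: -1 to 1 covers 30 mm each way for a shift and 90 degrees each way for a turn. Its arguments: {"type":"object","properties":{"claw":{"type":"array"},"travel":{"type":"array"},"twist":{"type":"array"},"force":{"type":"number"}},"required":["claw","travel","twist"]}

```bash
mkdir -p pics
cat > h.py <<'E'
import numpy as np, cv2
from rig import robot
from scipy.spatial.transform import Rotation as R
def snap(n,f):
    s=robot.state(); d=robot.snapshot(n); cv2.imwrite(f'pics/{f}.png',d['color'][:,:,::-1]); np.save(f'pics/{f}.npy',dict(d=d,s=s),allow_pickle=True); return d,s
def cam(d,s):
    if 'hand_eye' in d:
        T=np.eye(4);q=s['ee_rot'];T[:3,:3]=R.from_quat([q[1],q[2],q[3],q[0]]).as_matrix();T[:3,3]=s['eef_pos'];M=T@np.array(d['hand_eye']);return M[:3,3],M[:3,:3]
    a=np.array(d['attitude']); 
    if a.shape==(4,): a=R.from_quat([a[1],a[2],a[3],a[0]]).as_matrix()
    return np.array(d['eye']),a
def plane(d,s,px,z):
    o,A=cam(d,s); K=np.array(d['intrinsics']);k=d['k1']
    p=(np.array(px,float).reshape(-1,2)-K[[0,1],2])/K[[0,1],[0,1]]
    u=cv2.undistortPoints(np.array(px,float).reshape(-1,1,2),K,np.array([k,0,0,0,0.])).reshape(-1,2)
    r=(A@np.c_[u,np.ones(len(u))].T).T
    return o+r*((z-o[2])/r[:,2])[:,None]
def load(f):
    x=np.load(f'pics/{f}.npy',allow_pickle=True).item();return x['d'],x['s']
E
python3 - <<'E'
from h import *
for n in('top','scene','wrist'):
    d,s=snap(n,n+'0'); o,A=cam(d,s); print(n,o,A[:,2],d['k1'],d['intrinsics'])
print(s)
E
```

```text
top [ 0.46931604 -0.13354807  1.01390865] [ 0.06725874  0.01490173 -0.99762428] 0.02962886630822734 [[401.6574423    0.         313.1442433 ]
 [  0.         401.6574423  196.29836651]
 [  0.           0.           1.        ]]
scene [-0.00198595 -0.44520652  0.61082001] [ 0.64270304  0.36670428 -0.67265205] -0.060954893193270646 [[363.48590451   0.         315.92739414]
 [  0.         363.48590451 197.00157161]
 [  0.           0.           1.        ]]
wrist [0.18758479 0.60041632 0.38347408] [ 0.25313163 -0.11684472 -0.96034978] -0.02762733025773619 [[284.06686853   0.         322.08123696]
 [  0.         284.06686853 199.16515113]
 [  0.           0.           1.        ]]
{'clock': 0.1, 'joints': array([ 1.01885716e+00,  2.21189095e-01,  1.52751367e+00,  1.93657173e-05,
        1.39473623e+00, -1.26061720e-01]), 'joint_velocities': array([-4.19157049e-04, -1.30444470e-03, -7.82698680e-04,  5.04503609e-04,
        4.12201024e-03, -9.97112422e-05]), 'joint_efforts': array([ 2.07447913e-03, -4.95945275e+01, -3.88519192e+01,  7.02714873e-02,
        5.14995831e-02, -3.49612162e-05]), 'eef_pos': array([0.25786802, 0.56868423, 0.22151178]), 'ee_rot': array([-3.15985012e-04,  2.11334734e-01,  9.77413310e-01, -8.67462379e-04]), 'ft_force': array([-0.57568577, -0.80309728, -0.66069966]), 'ft_torque': array([0.05829025, 0.02468935, 0.01559924]), 'gripper_force': 0.0, 'grip_width': 1.0015511334803078}
```

View pics/top0.png

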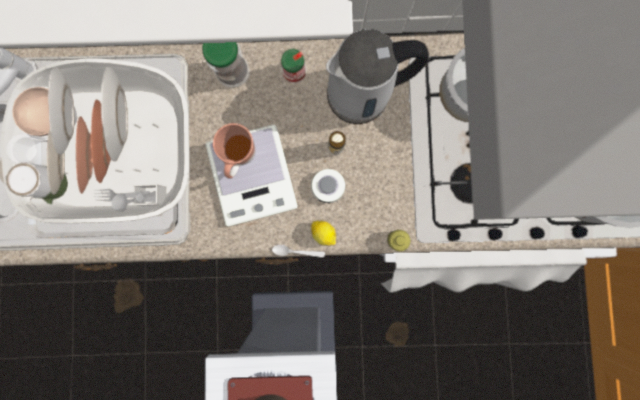

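View pics/scene0.png

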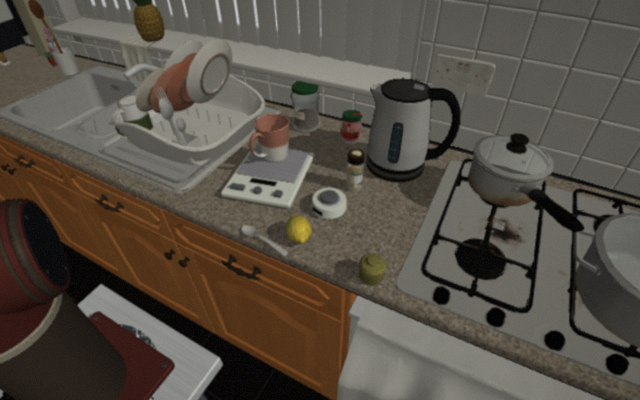

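The top view shows the scale's bar key at about (237,212), the round key at (258,208) and the square key at (279,204). The plunger is at (328,184), and the mug handle points toward the keys. I'll enlarge this area and measure it.

Run:
```python
from h import *
d,s=load('top0'); im=d['color'][:,:,::-1]
c=cv2.resize(im[110:260,200:360],None,fx=5,fy=4*1.25/1.25*1.0+1 if 0 else 4,interpolation=cv2.INTER_CUBIC)
c=cv2.resize(im[110:260,200:360],(640,600),interpolation=cv2.INTER_CUBIC); cv2.imwrite('pics/crop.png',c)
for n,px,z in(('bar',(237,212),.031),('round',(258,208),.031),('sq',(279,204),.031),('plg',(328,184),.04),('lemon',(324,233),.03),('jar',(337,141),.1),('pot',(399,240),.053),('spoon',(300,250),.005)):
    print(n,plane(d,s,px,z)[0].round(4))
# grey blobs in scale/timer
g=cv2.cvtColor(c,cv2.COLOR_BGR2GRAY); hsv=cv2.cvtColor(c,cv2.COLOR_BGR2HSV)
for t in(110,140,160):
    m=((g<t)&(hsv[...,1]<60)).astype('uint8'); n,l,st,ce=cv2.connectedComponentsWithStats(m)
    for i in range(1,n):
        if 150<st[i,4]<6000 : 
            p=ce[i]/4+[200,110]-.375; print(t,p.round(1),st[i,2:].tolist(),plane(d,s,p,.031)[0].round(4))
```

```text
bar [0.5027 0.0689 0.031 ]
round [0.511  0.0172 0.031 ]
sq [ 0.5192 -0.0346  0.031 ]
plg [ 0.5639 -0.156   0.04  ]
lemon [ 0.4452 -0.1427  0.03  ]
jar [ 0.6566 -0.1785  0.1   ]
pot [ 0.4242 -0.3194  0.053 ]
spoon [ 0.4041 -0.0817  0.005 ]
110 [347.9 115.6] [114, 58, 4974] [ 0.7333 -0.211   0.031 ]
110 [335.4 152.2] [20, 12, 162] [ 0.643 -0.177  0.031]
110 [255.  192.7] [104, 46, 2246] [0.5487 0.0239 0.031 ]
110 [321.6 256.8] [382, 26, 5949] [ 0.3878 -0.135   0.031 ]
110 [235.4 258.2] [255, 13, 2024] [0.3905 0.0745 0.031 ]
140 [243.6 162.5] [64, 33, 298] [0.6246 0.0504 0.031 ]
140 [224.2 173.4] [32, 39, 244] [0.5989 0.099  0.031 ]
140 [308.8 190.9] [131, 129, 5712] [ 0.5492 -0.1086  0.031 ]
140 [322.  187.8] [39, 50, 516] [ 0.5559 -0.1413  0.031 ]
140 [255.  192.8] [108, 49, 2586] [0.5487 0.0239 0.031 ]
140 [303.2 234.9] [115, 97, 5359] [ 0.4421 -0.0919  0.031 ]
160 [209.4 120.6] [23, 24, 355] [0.7321 0.1335 0.031 ]
160 [267.2 129.2] [31, 11, 198] [ 0.7059 -0.0098  0.031 ]
160 [218.6 164.1] [87, 148, 3207] [0.6225 0.1124 0.031 ]
160 [245.6 160.5] [84, 86, 648] [0.6293 0.0453 0.031 ]
160 [306.2 167. ] [19, 14, 176] [ 0.6084 -0.1039  0.031 ]
160 [326.7 184.9] [69, 69, 3738] [ 0.5627 -0.1531  0.031 ]
160 [255.  192.8] [110, 50, 2821] [0.5487 0.0239 0.031 ]
160 [342.2 198.9] [14, 24, 184] [ 0.5271 -0.1898  0.031 ]
160 [279.2 201.8] [28, 26, 578] [ 0.5245 -0.0352  0.031 ]
160 [206.4 201.9] [31, 19, 234] [0.5299 0.1437 0.031 ]
160 [258.  207.4] [31, 27, 639] [0.5123 0.017  0.031 ]
160 [298.5 210.1] [24, 15, 243] [ 0.5029 -0.082   0.031 ]
160 [237. 213.] [56, 30, 1051] [0.5003 0.069  0.031 ]
```

View pics/crop.png

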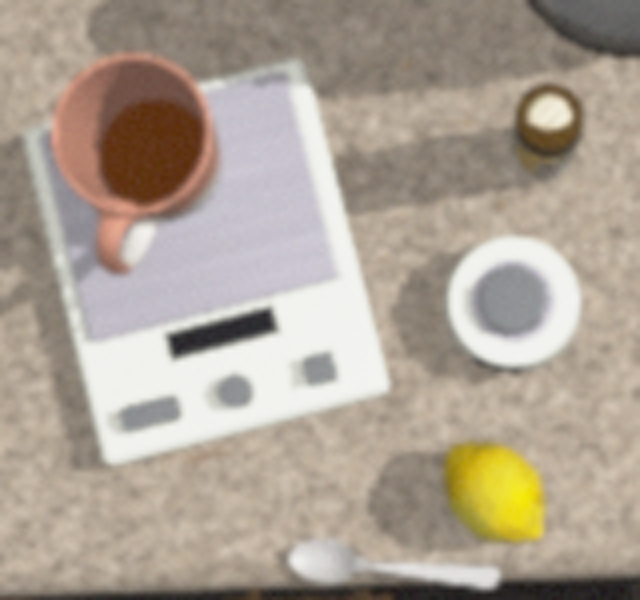

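Enlarged, the keys and plunger show clearly: bar (152,412), round (235,391), square (320,368) and plunger (511,298) in the crop. The 53 mm spacing fits, and the scale's yaw is about +12°. I'll turn the tool to match, close the fingers and move along the robot's side of the rack.

step_arm --claw '[-1,-1,-1,-1,-1,-1,-1,-1,-1,-1,-1,-1]' --travel '[[0,0,0],[0,0,0],[0,0,0],[0,0,0],[0,-0.5,0],[0,-0.9,0],[0,-0.9,0],[0,-0.9,0],[0,-0.9,0],[0,-0.9,0],[0,-0.9,0],[0,-0.9,0]]' --twist '[[0,0,-0.1],[0,0,-0.1],[0,0,-0.1],[0,0,-0.1],[0,0,0],[0,0,0],[0,0,0],[0,0,0],[0,0,0],[0,0,0],[0,0,0],[0,0,0]]' --force 10

```text
clock: 1.65
eef_pos: [0.2991, 0.3676, 0.2223]
ee_rot: [-0.0, -0.099, 0.995, -0.0]
ft_force: [-0.1, -0.1, 0.3]
grip_width: 0.008
gripper_force: 0.0
```

step_arm --claw '[-1,-1,-1,-1,-1,-1,-1,-1,-1,-1]' --travel '[[0,-0.9,0],[0,-0.9,0],[0,-0.9,0],[0,-0.9,0],[0,-0.9,0],[0,-0.9,0],[0,-0.9,0],[0,-0.9,0],[0,-0.4,0],[0,0,0]]' --twist '[[0,0,0],[0,0,0],[0,0,0],[0,0,0],[0,0,0],[0,0,0],[0,0,0],[0,0,0],[0,0,0],[0,0,0]]'

```text
clock: 2.9
eef_pos: [0.345, 0.1455, 0.2225]
ee_rot: [0.0, -0.099, 0.995, 0.0]
ft_force: [-0.1, -0.1, -0.9]
grip_width: 0.004
gripper_force: 0.0
```

Run:
```python
from h import *
d,s=snap('wrist','w1'); print(s['eef_pos'],s['ee_rot'],s['joints'],s['grip_width'],s['ft_force'])
```

```text
[0.34497171 0.14553099 0.22246247] [ 1.11012740e-04 -9.94120334e-02  9.95046342e-01  1.08625760e-04] [ 1.87524513e-01 -4.28139813e-01  2.12421344e+00  1.98471698e-04
  1.44527878e+00 -1.58244966e+00] 0.003927565340138431 [-0.10058138 -0.096595   -0.87716589]
```

View pics/w1.png

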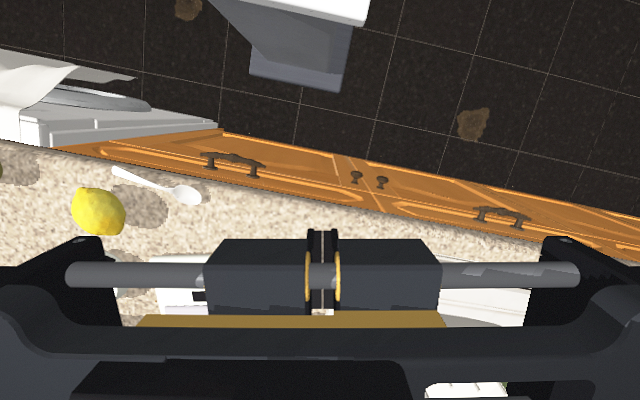

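The wrist view looks back toward the robot, with the gripper hiding the keys, the lemon at (98,212) and the spoon at (160,185). I'll cross-check the keys against the scene camera instead and work out the shifts.

Run:
```python
from h import *
d,s=load('scene0'); im=d['color']; g=im.max(2).astype(int); sat=g-im.min(2)
for (x0,y0,x1,y1) in((222,180,290,204),(312,186,348,214)):
    for t in(110,135,150):
        m=((g<t)&(sat<40))[y0:y1,x0:x1].astype('uint8');n,l,st,ce=cv2.connectedComponentsWithStats(m)
        for i in range(1,n):
            if 20<st[i,4]<400: p=ce[i]+[x0,y0]; print(t,p.round(1),st[i,2:],plane(d,s,p,.031)[0].round(4),plane(d,s,p,.04)[0].round(4))
dt,st_=load('top0')
P={k:plane(dt,st_,p,z)[0] for k,p,z in(('bar',(237.6,212.6),.031),('round',(258.4,207.4),.031),('sq',(279.6,201.6),.031),('plg',(327.4,184.1),.04))}
s=robot.state();q=s['ee_rot'];Rt=R.from_quat([q[1],q[2],q[3],q[0]])
for k,p in P.items(): print(k,p.round(4),(Rt.inv().apply(p-s['eef_pos'])/.03).round(2))
```

```text
110 [224.  183.2] [ 7 10 40] [0.4923 0.101  0.031 ] [0.4846 0.0926 0.04  ]
110 [264. 182.] [ 27   6 109] [0.5418 0.0131 0.031 ] [0.5334 0.006  0.04  ]
110 [236.7 186.5] [16  8 86] [0.4965 0.0642 0.031 ] [0.4888 0.0563 0.04  ]
110 [256.6 190. ] [11  7 56] [0.5082 0.012  0.031 ] [0.5003 0.0049 0.04  ]
110 [277.  193.4] [11  8 59] [ 0.5205 -0.0395  0.031 ] [ 0.5124 -0.0458  0.04  ]
110 [237.2 200.6] [ 44   9 201] [0.4557 0.031  0.031 ] [0.4486 0.0236 0.04  ]
135 [224.2 183.5] [ 8 11 48] [0.4916 0.0997 0.031 ] [0.4839 0.0912 0.04  ]
135 [267.3 181.9] [ 41   7 158] [0.5459 0.0059 0.031 ] [ 0.5374 -0.0011  0.04  ]
135 [236.3 186.5] [ 18   8 110] [0.4961 0.065  0.031 ] [0.4884 0.057  0.04  ]
135 [256.1 190. ] [12  9 78] [0.5077 0.013  0.031 ] [0.4998 0.0059 0.04  ]
135 [276.7 193.6] [13  8 79] [ 0.5198 -0.0391  0.031 ] [ 0.5117 -0.0454  0.04  ]
135 [239.3 200.2] [ 51  10 262] [0.4592 0.0273 0.031 ] [0.4521 0.02   0.04  ]
150 [232.9 185.6] [ 24  12 190] [0.4949 0.0746 0.031 ] [0.4872 0.0665 0.04  ]
150 [263.6 184.8] [ 41  15 272] [0.5324 0.008  0.031 ] [0.5241 0.001  0.04  ]
150 [276.6 193.5] [14 10 98] [ 0.5199 -0.0388  0.031 ] [ 0.5118 -0.0451  0.04  ]
150 [240.9 200. ] [ 55  11 307] [0.4617 0.0245 0.031 ] [0.4545 0.0172 0.04  ]
110 [331.1 189. ] [ 36  17 149] [ 0.5941 -0.1483  0.031 ] [ 0.5848 -0.1529  0.04  ]
110 [328.1 197.2] [ 21  15 241] [ 0.5645 -0.1552  0.031 ] [ 0.5557 -0.1597  0.04  ]
110 [315.4 209.2] [11 15 75] [ 0.5152 -0.1479  0.031 ] [ 0.5072 -0.1525  0.04  ]
135 [327.6 197.3] [ 36  28 306] [ 0.5637 -0.1541  0.031 ] [ 0.5549 -0.1586  0.04  ]
135 [328.1 197.4] [ 23  16 286] [ 0.564  -0.1555  0.031 ] [ 0.5552 -0.16    0.04  ]
bar [0.5012 0.0674 0.031 ] [-4.58 -3.61  6.38]
round [0.5124 0.0162 0.031 ] [-4.61 -5.36  6.38]
sq [ 0.5251 -0.0362  0.031 ] [-4.68 -7.15  6.38]
plg [ 0.5637 -0.1546  0.04  ] [ -5.15 -11.27   6.08]
```

Both views agree within about 5 mm. Next I move above the bar key and come down to about 14 mm over it.

step_arm --claw '[-1,-1,-1,-1,-1,-1,-1,-1,-1,-1,-1,-1]' --travel '[[-0.75,-0.61,0],[-0.75,-0.61,0],[-0.75,-0.61,0],[-0.75,-0.61,0],[-0.75,-0.61,0],[-0.77,-0.62,0.4],[0,0,1],[0,0,1],[0,0,1],[0,0,1],[0,0,1],[0,0,0.4]]' --twist '[[0,0,0],[0,0,0],[0,0,0],[0,0,0],[0,0,0],[0,0,0],[0,0,0],[0,0,0],[0,0,0],[0,0,0],[0,0,0],[0,0,0]]'

```text
clock: 4.45
eef_pos: [0.4984, 0.0665, 0.0464]
ee_rot: [-0.002, -0.101, 0.995, 0.0]
ft_force: [-0.5, -0.4, 0.4]
grip_width: 0.007
gripper_force: 0.0
```

Run:
```python
from h import *
snap('top','t2');d,s=snap('scene','s2'); print(s['eef_pos'],s['ft_force'])
a=cv2.resize(d['color'][140:230,190:360,::-1],(800,424),interpolation=cv2.INTER_CUBIC); cv2.imwrite('pics/s2c.png',a)
```

```text
[0.4981424  0.06631393 0.0458748 ] [-1.32279    -0.51975175 -0.51940446]
```

View pics/s2c.png

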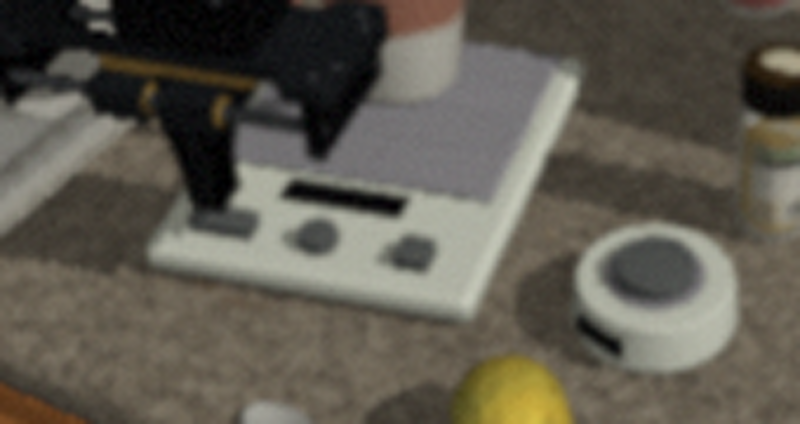

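The closed fingertips hang just above the bar key (tip at about (212,205), key at (225,218) in the crop). I'll descend slowly.

step_arm --claw '[-1,-1,-1,-1,-1,-1,-1,-1]' --travel '[[0,0,0.15],[0,0,0.15],[0,0,0.1],[0,0,0.05],[0,0,0.05],[0,0,0.05],[0,0,0],[0,0,0]]' --twist '[[0,0,0],[0,0,0],[0,0,0],[0,0,0],[0,0,0],[0,0,0],[0,0,0],[0,0,0]]'

```text
clock: 5.55
eef_pos: [0.5001, 0.0655, 0.0321]
ee_rot: [0.0, -0.101, 0.995, 0.0]
ft_force: [0.2, 0.0, -0.7]
grip_width: 0.007
gripper_force: 0.0
```

step_arm --claw '[-1,-1,-1,-1]' --travel '[[0,0,0.05],[0,0,0.05],[0,0,0.05],[0,0,0]]' --twist '[[0,0,0],[0,0,0],[0,0,0],[0,0,0]]'

```text
clock: 6.05
eef_pos: [0.5003, 0.0654, 0.0275]
ee_rot: [0.0, -0.101, 0.995, -0.0]
ft_force: [0.3, 0.2, 0.2]
grip_width: 0.008
gripper_force: 0.5
```

step_arm --claw '[-1,-1,-1]' --travel '[[0,0,0.03],[0,0,0.03],[0,0,0]]' --twist '[[0,0,0],[0,0,0],[0,0,0]]'

```text
clock: 6.42
eef_pos: [0.5003, 0.0654, 0.0258]
ee_rot: [0.0, -0.101, 0.995, -0.0]
ft_force: [1.4, -0.3, 1.1]
grip_width: -0.001
gripper_force: 0.8
```

step_arm --claw '[-1,-1]' --travel '[[0,0,0.03],[0,0,0]]' --twist '[[0,0,0],[0,0,0]]'

```text
clock: 6.68
eef_pos: [0.5003, 0.0654, 0.0253]
ee_rot: [0.0, -0.101, 0.995, -0.0]
ft_force: [-1.3, 0.3, 5.8]
grip_width: 0.003
gripper_force: 3.0
```

Run:
```python
from h import *
s=robot.state(); print(s['eef_pos'],s['ft_force'],s['ft_torque'],s['joint_efforts'])
```

```text
[0.50028242 0.06542273 0.02528176] [-1.28409055  0.27816246  5.83775208] [ 0.06798085  0.11667304 -0.03274005] [-4.84128774e-02 -3.69606006e+01 -2.91311985e+01 -3.93995829e-02
 -1.73804336e-01  3.25870906e-04]
```

step_arm --claw '[-1,-1]' --travel '[[0,0,0.02],[0,0,0]]' --twist '[[0,0,0],[0,0,0]]'

```text
clock: 6.92
eef_pos: [0.5003, 0.0654, 0.0252]
ee_rot: [0.0, -0.101, 0.995, -0.0]
ft_force: [-2.9, -0.7, 10.7]
grip_width: 0.008
gripper_force: 5.3
```

The key stopped at z = 25.2 mm with the force rising, which matches fully down. I'll lift off and move 54 mm to the round key.

step_arm --claw '[-1,-1,-1,-1,-1,-1,-1]' --travel '[[0,0,-0.3],[0,0,-0.4],[0,-0.9,0],[0,-0.9,0],[0,0,0],[0,0,0.3],[0,0,0]]' --twist '[[0,0,0],[0,0,0],[0,0,0],[0,0,0],[0,0,0],[0,0,0],[0,0,0]]'

```text
clock: 7.8
eef_pos: [0.5096, 0.0134, 0.0351]
ee_rot: [-0.001, -0.101, 0.995, 0.0]
ft_force: [0.6, -0.1, -1.8]
grip_width: 0.003
gripper_force: 0.0
```

Run:
```python
from h import *
d,s=snap('scene','s3'); print(s['eef_pos'],s['ft_force'])
a=cv2.resize(d['color'][160:220,210:310,::-1],(800,480),interpolation=cv2.INTER_CUBIC); cv2.imwrite('pics/s3c.png',a)
```

```text
[0.50959869 0.0133837  0.03508428] [ 0.5524315  -0.08268546 -1.83785838]
```

View pics/s3c.png

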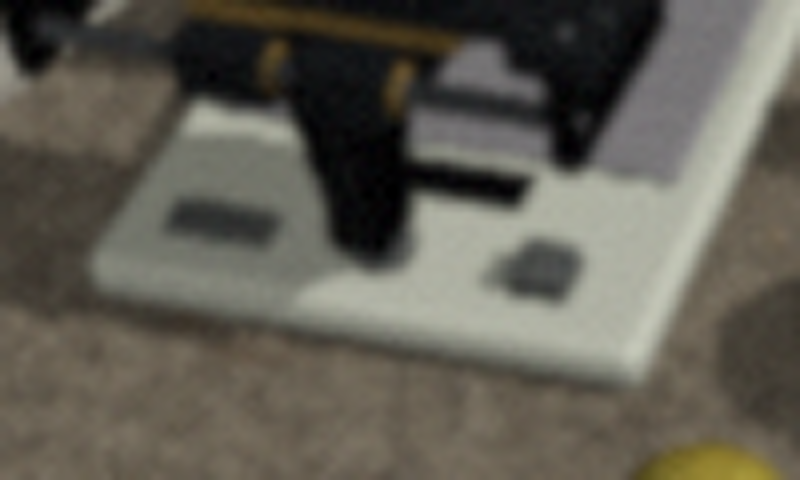

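The bar key at (222,222) now lies flat, and the fingertips at (372,255) cover the round key. Pressing the round key.

step_arm --claw '[-1,-1,-1,-1,-1,-1]' --travel '[[0,0,0.1],[0,0,0.1],[0,0,0.05],[0,0,0.04],[0,0,0.02],[0,0,0]]' --twist '[[0,0,0],[0,0,0],[0,0,0],[0,0,0],[0,0,0],[0,0,0]]'

```text
clock: 8.6
eef_pos: [0.511, 0.0126, 0.0271]
ee_rot: [0.0, -0.101, 0.995, 0.0]
ft_force: [-1.1, 2.8, 2.9]
grip_width: 0.009
gripper_force: 1.5
```

step_arm --claw '[-1,-1,-1]' --travel '[[0,0,0.03],[0,0,0],[0,0,0]]' --twist '[[0,0,0],[0,0,0],[0,0,0]]'

```text
clock: 8.98
eef_pos: [0.511, 0.0126, 0.0261]
ee_rot: [0.0, -0.101, 0.995, 0.0]
ft_force: [-0.5, 3.1, 3.7]
grip_width: 0.001
gripper_force: 1.7
```

step_arm --claw '[-1,-1,-1,-1]' --travel '[[0,0,0.03],[0,0,0.02],[0,0,0],[0,0,0]]' --twist '[[0,0,0],[0,0,0],[0,0,0],[0,0,0]]'

```text
clock: 9.48
eef_pos: [0.5111, 0.0126, 0.0253]
ee_rot: [0.0, -0.101, 0.995, -0.0]
ft_force: [-3.7, 2.5, 10.2]
grip_width: 0.002
gripper_force: 4.9
```

The round key is fully down at 25.3 mm. I'll release it, rise, move across to the plunger and check.

step_arm --claw '[-1,-1,-1,-1,-1,-1,-1,-1,-1,-1,-1,-1]' --travel '[[0,0,-0.4],[0,0,-0.95],[0,0,-0.95],[-0.07,-0.83,0],[-0.07,-0.83,0],[-0.07,-0.83,0],[-0.07,-0.84,0],[-0.08,-0.84,0],[-0.08,-0.84,0],[-0.08,-0.84,0],[0,0,0.7],[0,0,0.3]]' --twist '[[0,0,0],[0,0,0],[0,0,0],[0,0,0],[0,0,0],[0,0,0],[0,0,0],[0,0,0],[0,0,0],[0,0,0],[0,0,0],[0,0,0]]'

```text
clock: 10.98
eef_pos: [0.5607, -0.1568, 0.0622]
ee_rot: [-0.001, -0.101, 0.995, 0.0]
ft_force: [0.1, 0.0, 0.2]
grip_width: 0.01
gripper_force: 0.0
```

Run:
```python
from h import *
d,s=snap('scene','s4'); print(s['eef_pos'],s['ft_force'])
a=cv2.resize(d['color'][140:240,220:380,::-1],(800,500),interpolation=cv2.INTER_CUBIC); cv2.imwrite('pics/s4c.png',a)
```

```text
[ 0.5607268  -0.15676633  0.06219611] [0.12329851 0.04135911 0.18460776]
```

View pics/s4c.png

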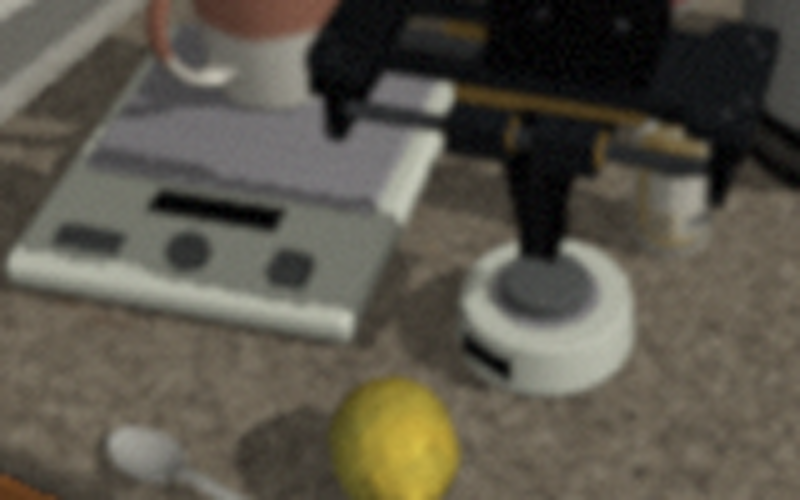

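The bar key is down, the mug is unmoved, and the tip at (543,250) is centred over the plunger at (547,287). Pressing the plunger.

step_arm --claw '[-1,-1,-1,-1,-1,-1,-1,-1]' --travel '[[0,0,0.3],[0,0,0.2],[0,0,0.1],[0,0,0.05],[0,0,0.05],[0,0,0.05],[0,0,0],[0,0,0]]' --twist '[[0,0,0],[0,0,0],[0,0,0],[0,0,0],[0,0,0],[0,0,0],[0,0,0],[0,0,0]]'

```text
clock: 12.02
eef_pos: [0.5615, -0.1563, 0.0411]
ee_rot: [0.0, -0.101, 0.995, -0.0]
ft_force: [0.2, 0.0, 0.5]
grip_width: 0.003
gripper_force: 0.0
```

step_arm --claw '[-1,-1,-1,-1,-1]' --travel '[[0,0,0.05],[0,0,0.04],[0,0,0.03],[0,0,0],[0,0,0]]' --twist '[[0,0,0],[0,0,0],[0,0,0],[0,0,0],[0,0,0]]'

```text
clock: 12.65
eef_pos: [0.5617, -0.1564, 0.0376]
ee_rot: [0.0, -0.101, 0.995, -0.0]
ft_force: [0.0, -0.0, 1.9]
grip_width: 0.007
gripper_force: 1.0
```

step_arm --claw '[-1,-1,-1,-1]' --travel '[[0,0,0.04],[0,0,0.03],[0,0,0],[0,0,0]]' --twist '[[0,0,0],[0,0,0],[0,0,0],[0,0,0]]'

```text
clock: 13.15
eef_pos: [0.5616, -0.1563, 0.0353]
ee_rot: [0.0, -0.101, 0.995, -0.0]
ft_force: [1.3, -1.0, 1.8]
grip_width: 0.005
gripper_force: 0.9
```

step_arm --claw '[-1,-1,-1,-1]' --travel '[[0,0,0.02],[0,0,0.02],[0,0,0],[0,0,0]]' --twist '[[0,0,0],[0,0,0],[0,0,0],[0,0,0]]'

```text
clock: 13.65
eef_pos: [0.5616, -0.1563, 0.0344]
ee_rot: [0.0, -0.101, 0.995, -0.0]
ft_force: [-1.6, 1.1, 5.1]
grip_width: 0.005
gripper_force: 2.5
```

One small extra step to be sure it has bottomed, then lift clear.

step_arm --claw '[-1,-1,-1]' --travel '[[0,0,0.02],[0,0,0],[0,0,0]]' --twist '[[0,0,0],[0,0,0],[0,0,0]]'

```text
clock: 14.02
eef_pos: [0.5616, -0.1563, 0.0343]
ee_rot: [0.0, -0.101, 0.995, -0.0]
ft_force: [-1.7, 0.2, 9.4]
grip_width: 0.004
gripper_force: 4.6
```

step_arm --claw '[-1,-1,-1,-1,-1,-1,-1]' --travel '[[0,0,-0.3],[0,0,-0.9],[0,0,-0.9],[0,0,-0.9],[0,0,-0.9],[0,0,0],[0,0,0]]' --twist '[[0,0,0],[0,0,0],[0,0,0],[0,0,0],[0,0,0],[0,0,0],[0,0,0]]'

```text
clock: 14.9
eef_pos: [0.5607, -0.1559, 0.1493]
ee_rot: [-0.001, -0.101, 0.995, 0.0]
ft_force: [-0.4, -1.1, 0.2]
grip_width: 0.004
gripper_force: 0.0
```

Run:
```python
from h import *
d,s=snap('scene','s5'); print(s['eef_pos'],s['ft_force'])
a=cv2.resize(d['color'][140:240,220:380,::-1],(800,500),interpolation=cv2.INTER_CUBIC); cv2.imwrite('pics/s5c.png',a)
```

```text
[ 0.56065271 -0.15586476  0.14929983] [-0.42569998 -1.07015108  0.20897995]
```

View pics/s5c.png

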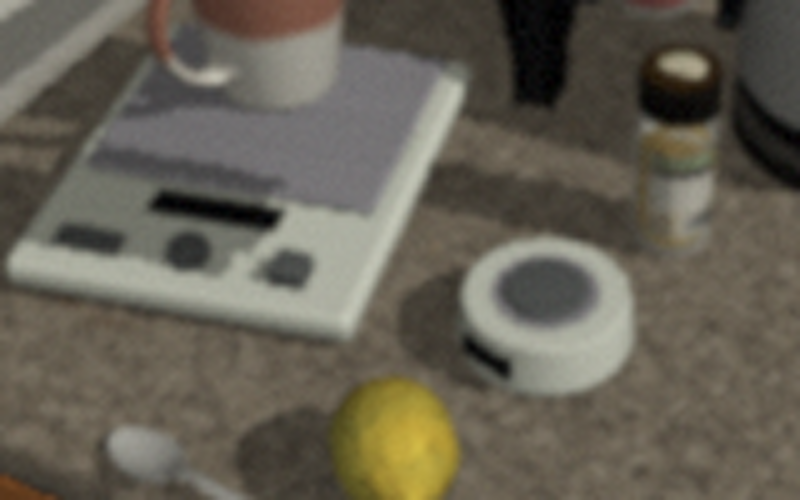

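The plunger at (547,290) now sits low in the timer, which hasn't moved. The bar key is down, the round and square keys stand up, and the mug and jar are in place. The gripper touches nothing, so I'm handing in.

```bash
python3 -c "
from rig import robot
print(robot.job_done())"
```

```text
the job is handed in; nothing more can be done
None
```

I pressed the bar key, the round key and the timer plunger in that order, each fully down at about 10 N. Nothing else looked moved in the last picture, and I handed the job in at about 15 s; it gave no verdict.

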